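# Hold the hidden bolt head against a loaded test arm

## Task

Stand the larger of the two knobbed weights in the cup of the test arm and let go of it; then reach down into the gap of the bracket, grip the hidden hex bolt head between the two plates, and turn it until the loaded arm is lifted off its rest and lies level. Finish while still gripping the bolt head, holding it from turning, with nothing but the bolt head carrying the arm and the weight still seated in the cup. Leave the other things on the table where they are.

Things in the scene. Friction and masses are not known exactly. Their poses are not given: they have to be found in the camera images.
- bracket: Fixed bracket: base 130 x 130 x 10 mm, two upright plates along its y, 6 mm thick, 110 mm wide, tops at z = 127 mm; gap between them 56 mm (x = -28 to 28), open at top and y ends. Origin: centre of the underside; x away from the robot (yaw varies), z up. The bolt runs along x at y = 0, z = 105 mm. A bar on the front plate's -y edge marks level; a rubber rest stops the arm 0.35 rad below level.
- head (a point): Centre of the hex bolt head in the middle of the gap: 30 mm across flats, flats 17 mm wide, 18 mm long along x, on a 23 mm bushing; 105 mm above the worktop. Turns about the bracket's x. One pair of flats faces the bracket's +y and -y exactly at joint bolt = -0.175; else it is turned (bolt + 0.175) rad about the bracket's -x. Site axes turn with the bolt, parallel to the bracket's at level.
- bolt (a joint): Turn of the bolt with the test arm (one rigid piece) about the bracket's -x axis, rad: -0.35 = arm down on its rest, 0 = arm level, positive = above level; limit 0.5. Hardly any friction: it falls back unless held. The loaded arm pulls with about 0.3 N m.
- cup (a point): Centre of the floor of the open cup at the end of the test arm (a bar 16 mm high, 8 mm thick in front of the front plate, towards the bracket's -y, the robot's right): 150 mm along -y from the bolt's axis, 45 mm before the head's centre, 7 mm below the axis at level. Cup: inner diameter 50 mm, outer 56 mm, rim 16 mm above its floor. z: the cup's axis, leaned 0.35 rad to -y with the arm on its rest, upright at level.
- weight_large: The larger steel weight: disc 40 mm in diameter and 24 mm high, a neck and a knob 22 mm in diameter (34 to 50 mm above the underside) to grip; about 0.15 kg. Origin: centre of its underside, z up.
- weight_small: The smaller steel weight: disc 27 mm in diameter and 24 mm high with the same 22 mm knob; not used, stays where it is. Origin: centre of its underside.
- tape_roll: Bystander: roll of green masking tape lying flat, 88 x 96 x 18 mm; stays where it is. Origin: centre of its underside.
- ink_pad: Bystander: closed ink pad, 48 x 72 x 14 mm, at the front left (farther left, at x = 0.275, y = 0.435 m, stands the bench frame's tall upright post, 28 mm thick: an arm coming from the left must clear it); stays where it is. Origin: centre of its underside.
- side_cutters: Bystander: side cutters lying flat, 58 x 147 x 14 mm; stays where it is. Origin: centre of its underside.
- relay_a: Bystander: black cube relay with pins upward, 28 x 28 x 40 mm; stays where it is. Origin: centre of its underside.
Not all that is in view belongs to the job. What is shaped like the weight_large but blue is not meant.

How it is judged (in metres and radians):
On the way:
1. the larger weight stands seated in the cup, let go, with the arm still down on its rest (distance between weight_large and cup below 0.012 m and z of weight_large in the frame of cup below 0.006 m and angle between the z axis of weight_large and the z axis of cup, either way round below 0.15 rad and contact force between each of the arm, the fingers and weight_large below 0.2 N and value of joint bolt below -0.2 rad), for 0.2 s.
At the end, for the whole second after the job is handed in: Fingers grip the bolt head (over 3 N) and hold it still, arm within 0.08 rad of level; grasp point within 30 mm of its centre; the robot does not touch the weight; the larger weight is seated in the cup (underside within 12 mm of its floor centre, under 6 mm above it, in line within 0.15 rad) (distance between weight_large and cup below 0.012 m and z of weight_large in the frame of cup below 0.006 m and angle between the z axis of weight_large and the z axis of cup, either way round below 0.15 rad and contact force between each of the arm, the fingers and weight_large below 0.2 N and distance between the grasp point and head below 0.03 m and value of joint bolt between -0.08 and 0.08 rad and velocity of joint bolt between -0.1 and 0.1 rad/s and contact force between the fingers and bolt above 3 N); the arm keeps its last pose, push and grip.
It fails at once if the small weight or a bystander is moved by more than 4 cm (distance of any of weight_small, tape_roll, ink_pad, side_cutters, relay_a from where it was at the start of the episode above 0.04 m).
It also fails if it takes over 48 s, if anything falls off the work surface, if the arm or the gripper's body presses on something with over 40 N, if the wrist force passes 120 N, or if a joint passes its speed limit or range.

## Robot

A 7-joint arm with a two-finger parallel gripper is mounted at the origin on a cart in front of the work surface, level with it; the furniture and walls round the work are solid. World frame = base frame: x ahead of the robot, y to its left, z up, the work surface at z = 0. Lengths are in mm, angles in degrees, forces in N, time in s.
With the tool pointing down it reaches from about 400 to 750 mm from the base axis. Payload 19.5 kg.
Tool frame: the origin (TCP) lies at the very end of the fingers, on their centre line; the grasp point (between the pads) lies 19 mm behind it; z points along the fingers, y is the direction in which the jaws open and shut (so a half turn about z gives the same grasp; the last joint's range is limited). The gripper opens to 85 mm and grips with 20 to 120 N. Pads are 22 mm wide; open, the fingers measure 114 mm over their backs; the gripper's body (76 mm by 85 mm) begins 54 mm behind the grasp point. The pads swing forward as they close: fully open they stand 13 mm farther back than shut.
Start: joints at [-76.988, 40.479, -1.581, 85.061, 1.261, 54.483, -4.326], TCP at [152.694, 554.328, 231.268] pointing down, gripper open.
Joint ranges: [-155.06, 155.06], [-18.47, 123.98], [-90, 86.84], [0, 140.48], [-83.41, 263.41], [0, 116], [-161.91, 161.91]. Speed limits (degrees/s): [108.29, 108.29, 147.25, 147.25, 172.46, 172.46, 172.46].

## Interface

Orientations are given as a 3x3 rotation matrix whose columns are the frame's x, y, z axes.
In Python, from plant import r gives the robot as it stands.
- The arm moves only by the tool drive_tool, never from a script. Its argument "increments" is a list of rows, each a list of 4 numbers: the shift along the tool's x, y, z in cm, then the turn about the tool's z in rad. In form: [[tx, ty, tz, turn], ...]. A call has 1 to 8 rows; each row shifts and turns the pose as measured when the row begins, along the tool's axes as they then stand; what a row does not reach is not made up. A row lasts 1/8 s, in which the tool goes at most 62.5 mm and 10.7 degrees, less where a joint would pass 70% of its speed; a pose out of reach is approached as far as the arm can. A call with a gripper value outside its range is refused whole. "hand" is the closure, from 0 (fully open) to 1 (shut), set as the call begins (left out, the last holds). The fingers move at their own pace and stop on an object; "grip_force" is the grip in N (left out, the last holds). Time passes only in rows, so rows that do not move let the fingers close. It gives the time, the measured TCP pose, the force and the opening at its end, in the units of the state.
- r.get_obs(): the state, without advancing time (a new reading comes with each control period).
- r.get_image(name): name is "scene" or "top" or "wrist"; returns a dict with "image" (420x560x3 uint8, red, green, blue), "mtx" (3x3 intrinsics, pixels), "D" ([k1, k2, p1, p2, k3] as OpenCV has them; the pictures are not rectified), "R" (3x3) and "t" (3): a world point X has camera coordinates R X + t. Camera axes: x right, y down, z forward; pixel columns grow to the right and rows downward; lengths in mm; the calibration is good to about 2 mm. A picture is of the moment at which its call begins. There is no depth.
- r.hand_in(): hands the job in, once; it reports no verdict.
The state is a dict: "time_s": time; "joint_positions": joint angles; "qd": joint speeds; "joint_torque": joint torques, N m; "position": TCP position; "tcp_rot": TCP orientation; "ft_force": force on the tool from outside, world axes, zero at the start; "moment": the same for the moment, N m; "finger_gap": finger opening in mm.
Only numpy, scipy, OpenCV 4.12 (cv2) and the standard library are available. Lean on these libraries where they do the work, as an engineer would, in place of code of your own. Each camera call takes 0.05 s, during which the arm holds its last target. There are 200 camera calls.

## Working session

There is one attempt and no reset: what is moved stays moved. The work goes in short steps, Python scripts to look and compute and a tool call to move; the robot and the scene stay as the last step left them, time stands still between calls to the robot, and variables do not carry over. Pictures are saved under pics/ and viewed, about 8 in all and at most 12, crops included, and the job is handed in when it is done.

Besides the shell and the picture viewer there is one more tool, called in YAML: its name, and indented under it one key for each argument. drive_tool: Moves the arm, as the interface text tells. Its arguments: {"type":"object","properties":{"increments":{"type":"array","items":{"type":"array","items":{"type":"number"}}},"hand":{"type":"number"},"grip_force":{"type":"number"}},"required":["increments"]}

```bash
mkdir -p pics
cat > h.py <<'E'
import numpy as np, cv2, json
from plant import r
def shot(name,tag):
    d=r.get_image(name); np.savez(f'pics/{tag}.npz',**{k:np.array(v) for k,v in d.items()})
    cv2.imwrite(f'pics/{tag}.png',d['image'][:,:,::-1]); return d
def load(tag): return dict(np.load(f'pics/{tag}.npz'))
def pix(d,X):
    rv=cv2.Rodrigues(d['R'])[0]
    return cv2.projectPoints(np.float64(X).reshape(-1,3),rv,np.float64(d['t']),d['mtx'],d['D'])[0].reshape(-1,2)
def ray(d,p):
    u=cv2.undistortPoints(np.float64(p).reshape(-1,1,2),d['mtx'],d['D']).reshape(-1,2)
    R=d['R'];c=-R.T@d['t'];return c,np.c_[u,np.ones(len(u))]@R
def at_z(d,p,z):
    c,v=ray(d,p);return c+v*((z-c[2])/v[:,2])[:,None]
def crop(tag,x0,y0,x1,y1,s,out):
    im=load(tag)['image'][y0:y1,x0:x1,::-1];cv2.imwrite(f'pics/{out}.png',cv2.resize(im,None,fx=s,fy=s,interpolation=cv2.INTER_CUBIC))
E
python3 - <<'E'
from h import *
a=shot('scene','s0');b=shot('top','t0')
np.set_printoptions(precision=3,suppress=True)
for d in(a,b):print(-d['R'].T@d['t'],d['R'][2],d['mtx'][0,0])
print(r.get_obs())
im=cv2.resize(np.vstack([a['image'],b['image']]),None,fx=.7,fy=.7)
E
```

```text
[ -94.407 -625.397  530.189] [ 0.64   0.606 -0.474] 412.13034708008377
[ 410.595  -36.139 1033.164] [ 0.104 -0.022 -0.994] 391.93476080546867
{'time_s': 0.1, 'joint_positions': array([-76.99 ,  40.509,  -1.583,  85.083,   1.26 ,  54.483,  -4.328]), 'qd': array([ 0.058, -0.237,  0.12 , -0.1  ,  0.024,  0.055,  0.013]), 'joint_torque': array([  0.002, -88.43 ,   1.237, -23.646,   0.017,   0.005,  -0.   ]), 'position': array([152.609, 554.117, 230.877]), 'tcp_rot': array([[-0.964,  0.266, -0.   ],
       [ 0.266,  0.964, -0.001],
       [-0.   , -0.001, -1.   ]]), 'ft_force': array([-0.589, -0.441, -0.298]), 'moment': array([-0.012, -0.003,  0.007]), 'finger_gap': 85.39762090261196}
```

View pics/s0.png

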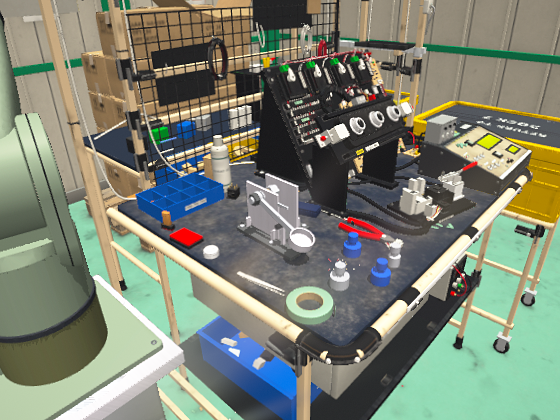

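View pics/t0.png

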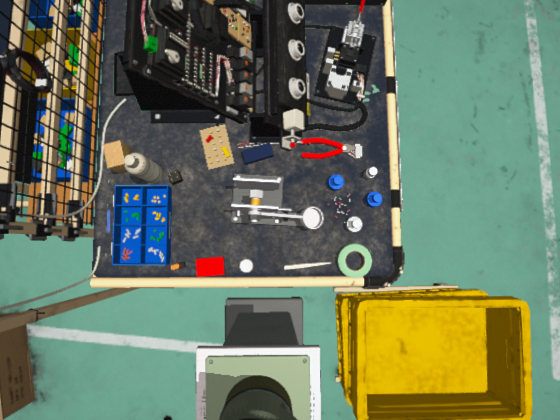

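The scene picture shows candidates for the weight: silver (340,275), silver (394,255), and blue (352,243) and (381,270). In the top picture they are silver (354,225), silver (372,172), and blue (336,182) and (374,199). The bracket is at top (258,200) with the cup at (312,217). I choose the silver one at top (354,225), which looks larger, and check it in a crop.

Run:
```python
from h import *
t=load('t0')['image'][:,:,::-1];s=load('s0')['image'][:,:,::-1]
A=cv2.resize(t[150:250,215:395],(792,440),interpolation=cv2.INTER_CUBIC) #4.4
cv2.imwrite('pics/ct.png',A)
B=cv2.resize(s[165:305,235:415],(765,595),interpolation=cv2.INTER_CUBIC) #4.25
cv2.imwrite('pics/cs.png',B)
```

```text
(no output)
```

View pics/ct.png

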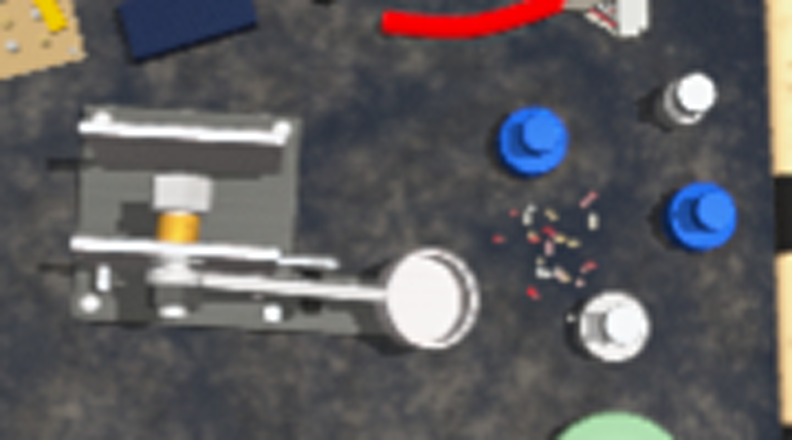

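View pics/cs.png

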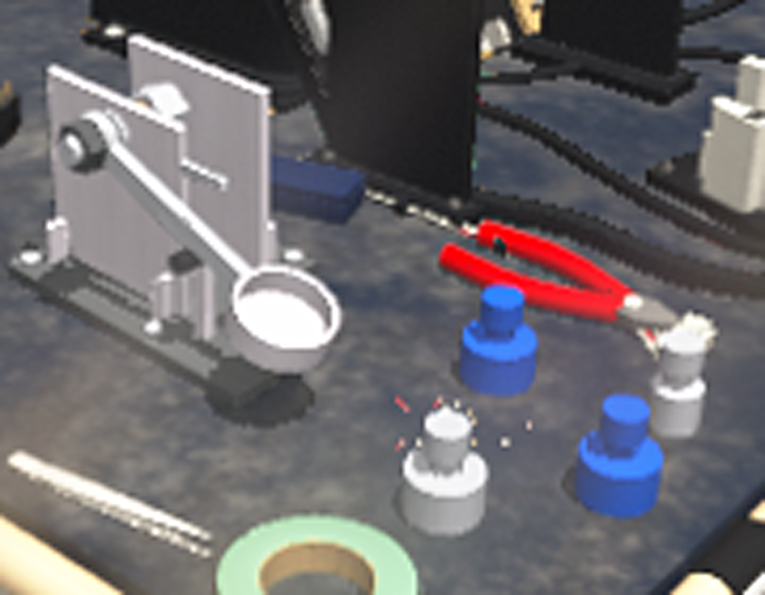

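The crops confirm it: the silver weight with the wide disc, its knob top at top crop (625,325) and scene crop (449,418), is the large one. The slimmer silver one at (690,95) is the small one. Now I'll fit the bracket and weight poses.

Run:
```python
from h import *
from scipy.optimize import least_squares
np.set_printoptions(precision=1,suppress=True)
t,s=load('t0'),load('s0')
T=lambda p:np.array(p,float)/4.4+[215-.4,150-.4]
S=lambda p:np.array(p,float)/4.25+[235-.4,165-.4]
# two-view knob top
P=T([[625,325]]);Q=S([[449,418]])
f=lambda X:np.r_[(pix(t,X)-P).ravel(),(pix(s,X)-Q).ravel()]
o=least_squares(f,[450,-200,50]);print('knob top',o.x,o.fun, at_z(t,P,50),at_z(s,Q,50))
print('small',at_z(t,T([[695,93]]),50),'blue',at_z(t,T([[540,138],[714,210]]),50))
print('tape',at_z(t,[[355,261]],18))
# bracket: plate tops (top view crop), scene plate corners
Xt=np.array([[31,55,127],[31,-55,127],[-31,55,127],[-31,-55,127],[65,65,10],[65,-65,10]])
pt=T([[80,127],[283,140],[73,243],[280,255],[88,107],[301,119]])
Xs=np.array([[34,55,127],[34,-55,127],[-34,55,127],[-34,-55,127]])
# front face top corners of each plate
Xs=np.array([[28,55,127],[28,-55,127],[-34,55,127],[-34,-55,127]])
ps=S([[128,38],[268,93],[48,68],[184,130]])
def W(q,X):
    c,n=np.cos(q[2]),np.sin(q[2]);return X@np.array([[c,-n,0],[n,c,0],[0,0,1]]).T+[q[0],q[1],0]
g=lambda q:np.r_[(pix(t,W(q,Xt))-pt).ravel(),(pix(s,W(q,Xs))-ps).ravel()]
o=least_squares(g,[480,30,0],loss='soft_l1');q=o.x;print('br',q[:2],np.degrees(q[2]));print(g(q).reshape(-1,2))
a=.35
def cup(a):return np.array([[-45,-150*np.cos(a)-7*np.sin(a),105-150*np.sin(a)-7*np.cos(a)]])
C=W(q,cup(a));print('cup',C,'head',W(q,np.array([[0,0,105]])))
ax=W([0,0,q[2]],np.array([[0,-np.sin(a),np.cos(a)]]));print(ax, 'rim',C+16*ax)
print('rim proj top crop',(pix(t,C+16*ax)-[214.6,149.6])*4.4,'scene crop',(pix(s,C+16*ax)-[234.6,164.6])*4.25)
np.save('br.npy',q)
```

```text
knob top [ 464.1 -251.7   53.7] [ 0.2 -0.2 -0.2  0. ] [[ 463.7 -251.9   50. ]] [[ 468.9 -249.    50. ]]
small [[ 598.9 -296.7   50. ]] blue [[ 572.4 -205.1   50. ]
 [ 530.1 -305.6   50. ]]
tape [[ 368.4 -252.3   18. ]]
br [531.9  -0.3] -363.1440798746106
[[ 0.2  0.1]
 [ 1.  -0.4]
 [ 0.1  0.1]
 [ 0.4 -0.2]
 [-0.3 -0.8]
 [ 0.4 -0.9]
 [-0.1  0. ]
 [-1.3  0.1]
 [-0.6  0.4]
 [-1.  -0.1]]
cup [[ 479.1 -141.    47. ]] head [[531.9  -0.3 105. ]]
[[-0.  -0.3  0.9]] rim [[ 478.8 -146.4   62. ]]
rim proj top crop [[444. 298.]] scene crop [[294.9 310.4]]
```

```bash
cat >> h.py <<'E'
def plan(wps,step=50.,tmax=.17,fine=None):
    """wps: list of (x,y,z,azimuth deg of tool y or None) -> rows in tool axes"""
    o=r.get_obs();p=o['position'].copy();R=o['tcp_rot'].copy();rows=[]
    print('t',o['time_s'],'p',p.round(1),'az',round(np.degrees(np.arctan2(R[1,1],R[0,1])),1),'z',R[:,2].round(3),'F',o['ft_force'].round(1),'gap',round(o['finger_gap'],1))
    for w in wps:
        d=np.array(w[:3],float)-p
        az=np.arctan2(R[1,1],R[0,1]); da=0 if w[3] is None else -((np.radians(w[3])-az+np.pi)%(2*np.pi)-np.pi)
        n=max(1,int(np.ceil(np.linalg.norm(d)/step-.02)),int(np.ceil(abs(da)/tmax-.02)))
        for i in range(n):
            rows.append([round(float(v),2) for v in (R.T@d/n/10)]+[round(da/n,3)])
            c,s=np.cos(da/n),np.sin(da/n);R=R@np.array([[c,-s,0],[s,c,0],[0,0,1]])
        p=p+d
    for i in range(0,len(rows),8):print(rows[i:i+8])
E
python3 -c "
from h import *
plan([(130,400,231,None),(235,325,231,None),(330,215,220,30),(400,50,200,-3.1),(464,-250,150,-3.1)])"
```

```text
t 0.1 p [152.6 554.1 230.9] az 74.6 z [-0.    -0.001 -1.   ] F [-0.6 -0.4 -0.3] gap 85.4
[[-0.48, -3.86, 0.0, 0.0], [-0.48, -3.86, 0.0, 0.0], [-0.48, -3.86, 0.0, 0.0], [-0.48, -3.86, 0.0, 0.0], [-4.04, -1.48, 0.0, 0.0], [-4.04, -1.48, 0.0, 0.0], [-4.04, -1.48, 0.0, 0.0], [-2.42, -1.62, 0.22, np.float64(0.156)]]
[[-2.64, -1.22, 0.22, np.float64(0.156)], [-2.79, -0.8, 0.22, np.float64(0.156)], [-2.88, -0.36, 0.22, np.float64(0.156)], [-2.91, 0.1, 0.22, np.float64(0.156)], [-4.45, -0.55, 0.5, np.float64(0.144)], [-4.48, 0.1, 0.5, np.float64(0.144)], [-4.42, 0.74, 0.5, np.float64(0.144)], [-4.27, 1.37, 0.5, np.float64(0.144)]]
[[-4.23, 1.14, 0.72, np.float64(0.0)], [-4.23, 1.14, 0.72, np.float64(0.0)], [-4.23, 1.14, 0.72, np.float64(0.0)], [-4.23, 1.14, 0.72, np.float64(0.0)], [-4.23, 1.14, 0.72, np.float64(0.0)], [-4.23, 1.14, 0.72, np.float64(0.0)], [-4.23, 1.14, 0.72, np.float64(0.0)]]
```

drive_tool:
  increments:
    - [-0.5,-3.9,0,0]
    - [-0.5,-3.9,0,0]
    - [-0.5,-3.9,0,0]
    - [-0.5,-3.9,0,0]
  hand: 0.3
  grip_force: 40

```text
time_s: 0.6
position: [129.6, 394.6, 229.5]
tcp_rot: [[-0.964, 0.265, -0.001], [0.265, 0.964, -0.002], [0.0, -0.003, -1.0]]
ft_force: [-0.1, 1.4, -0.3]
finger_gap: 59.7
```

drive_tool:
  increments:
    - [-4.0,-1.4,0,0]
    - [-4.0,-1.4,0,0]
    - [-4.0,-1.4,0,0]
    - [-2.4,-1.6,0.2,0.156]
    - [-2.6,-1.2,0.2,0.156]
    - [-2.8,-0.8,0.2,0.156]
    - [-2.9,-0.4,0.2,0.156]
    - [-2.9,0.1,0.2,0.156]

```text
time_s: 1.6
position: [332.4, 204.8, 219.6]
tcp_rot: [[-0.481, 0.876, -0.001], [0.876, 0.481, -0.003], [-0.002, -0.002, -1.0]]
ft_force: [0.7, 0.6, -0.6]
finger_gap: 60.0
```

```bash
python3 -c "
from h import *
plan([(400,50,200,-3.1),(466,-251,160,-3.1)])"
```

```text
t 1.6 p [332.4 204.8 219.6] az 28.8 z [-0.001 -0.003 -1.   ] F [ 0.7  0.6 -0.6] gap 60.0
[[-4.2, -0.38, 0.5, np.float64(0.139)], [-4.22, 0.21, 0.5, np.float64(0.139)], [-4.15, 0.79, 0.5, np.float64(0.139)], [-4.0, 1.36, 0.5, np.float64(0.139)], [-4.24, 1.17, 0.58, np.float64(0.0)], [-4.24, 1.17, 0.58, np.float64(0.0)], [-4.24, 1.17, 0.58, np.float64(0.0)], [-4.24, 1.17, 0.58, np.float64(0.0)]]
[[-4.24, 1.17, 0.58, np.float64(0.0)], [-4.24, 1.17, 0.58, np.float64(0.0)], [-4.24, 1.17, 0.58, np.float64(0.0)]]
```

drive_tool:
  increments:
    - [-4.2,-0.4,0.4,0.139]
    - [-4.2,0.2,0.4,0.139]
    - [-4.1,0.8,0.4,0.139]
    - [-4.0,1.4,0.4,0.139]
    - [-4.2,1.2,0.5,0]
    - [-4.2,1.2,0.5,0]
    - [-4.2,1.2,0.5,0]
    - [-4.2,1.2,0.5,0]

```text
time_s: 2.6
position: [437.8, -130.5, 182.4]
tcp_rot: [[0.072, 0.997, -0.002], [0.997, -0.072, -0.002], [-0.002, -0.001, -1.0]]
ft_force: [1.7, 0.1, 0.5]
finger_gap: 59.5
```

drive_tool:
  increments:
    - [-4.2,1.2,0.6,0]
    - [-4.2,1.2,0.6,0]
    - [-4.0,1.2,0.6,0]
    - [0,0,0,0]

```text
time_s: 3.1
position: [464.3, -264.0, 162.8]
tcp_rot: [[0.076, 0.997, -0.003], [0.997, -0.076, -0.002], [-0.003, -0.003, -1.0]]
ft_force: [0.6, 0.4, 1.4]
finger_gap: 60.0
```

```bash
python3 -c "
from h import *
plan([(466,-251,150,-3.1)])
w=shot('wrist','w1');t=shot('top','t1')
np.set_printoptions(precision=1,suppress=True)
print(pix(w,[[466,-250,50],[466,-250,0]]), -w['R'].T@w['t'])
a=w['image'];b=t['image'][170:300,290:430]
cv2.imwrite('pics/v1.png',np.hstack([cv2.resize(a,(500,375)),cv2.resize(b,(300,279))[:,:]] if 0 else [a])[:,:,::-1])
"
```

```text
t 3.1 p [ 464.3 -264.   162.8] az -4.3 z [-0.003 -0.002 -1.   ] F [0.6 0.4 1.4] gap 60.0
[[1.31, 0.07, 1.27, np.float64(-0.022)]]
[[279.7 190.3]
 [279.7 176.5]] [ 470.5 -191.2  304.3]
```

View pics/v1.png

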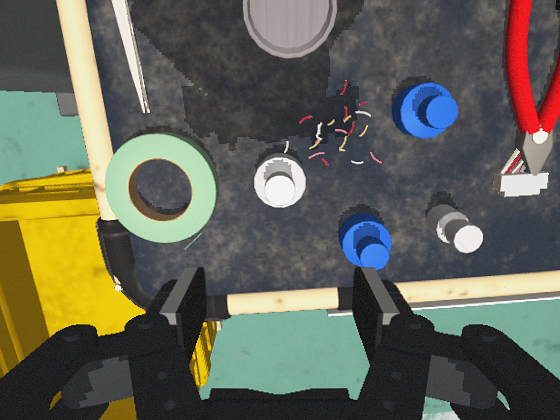

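The wrist picture shows the large weight's knob top at (280,188), predicted (279.7,190.3), and the cup rim's lower edge at about (290,57). Now I'll compute both.

```bash
python3 -c "
from h import *
w=load('w1')
print(at_z(w,[[280,188]],50),at_z(w,[[290,57]],52.4),at_z(w,[[243,12],[337,12]],62))
plan([(466,-249,90,-3.1),(466,-249,28,-3.1)])
"
```

```text
[[ 466.32245    -248.38142124   50.        ]] [[ 478.98275844 -164.59740062   52.4       ]] [[ 452.93129731 -138.61524991   62.        ]
 [ 507.87882881 -142.79844812   62.        ]]
t 3.2 p [ 464.6 -261.1  163.3] az -4.2 z [-0.003 -0.001 -1.   ] F [-0.1  0.1  0.4] gap 59.6
[[0.61, 0.03, 3.66, np.float64(-0.009)], [0.61, 0.04, 3.66, np.float64(-0.009)], [0.0, 0.01, 3.1, np.float64(0.0)], [0.0, 0.01, 3.1, np.float64(0.0)]]
```

drive_tool:
  increments:
    - [0.6,0.05,3.6,-0.01]
    - [0.6,0.05,3.6,-0.01]
    - [0,0,2.0,0]
    - [0,0,0.3,0]

```text
time_s: 3.7
position: [467.4, -244.6, 67.1]
tcp_rot: [[0.047, 0.999, -0.001], [0.999, -0.047, -0.0], [-0.0, -0.001, -1.0]]
ft_force: [0.1, -0.3, 0.8]
finger_gap: 59.8
```

```bash
python3 -c "
from h import *
plan([(466.2,-249,28,-3.1)])
w=shot('wrist','w2');print(pix(w,[[466,-249,50]]))"
```

```text
t 3.7 p [ 467.4 -244.6   67.1] az -2.7 z [-0.001 -0.    -1.   ] F [ 0.1 -0.3  0.8] gap 59.8
[[-0.44, -0.09, 3.91, np.float64(0.007)]]
[[275.74619142 276.23541654]]
```

drive_tool:
  increments:
    - [-0.45,-0.1,0.5,0]
    - [0,0,2.0,0]
    - [0,0,1.0,0]
    - [0,0,0.2,0]

```text
time_s: 4.25
position: [467.5, -250.2, 32.1]
tcp_rot: [[0.046, 0.999, 0.003], [0.999, -0.046, -0.002], [-0.002, 0.003, -1.0]]
ft_force: [1.2, 0.1, -0.4]
finger_gap: 59.9
```

```bash
python3 -c "
from h import *
plan([(466.2,-249,28,-3.1)])
d=shot('scene','s2');crop('s2',300,200,420,310,5,'v2')"
```

```text
t 4.25 p [ 467.5 -250.2   32.1] az -2.7 z [ 0.003 -0.002 -1.   ] F [ 1.2  0.1 -0.4] gap 59.9
[[0.11, -0.14, 0.41, np.float64(0.008)]]
```

View pics/v2.png

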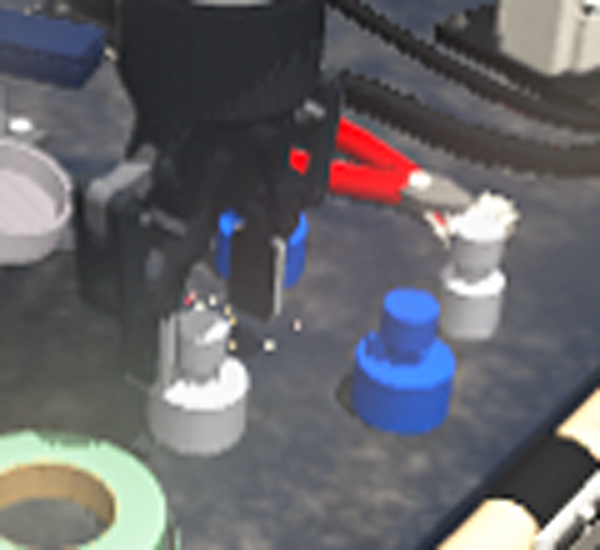

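The knob at crop (203,340) stands between the two fingers (165,360) and (260,280). Closing.

drive_tool:
  increments:
    - [0.1,-0.1,0.3,0]
    - [0,0,0,0]
    - [0,0,0,0]
    - [0,0,0,0]
    - [0,0,0,0]
  hand: 1

```text
time_s: 4.92
position: [467.0, -249.2, 30.1]
tcp_rot: [[0.046, 0.999, 0.005], [0.999, -0.046, -0.003], [-0.003, 0.005, -1.0]]
ft_force: [0.6, -0.0, -2.0]
finger_gap: 20.0
```

drive_tool:
  increments:
    - [0,0,-1.5,0]
    - [0,0,-4.5,0]
    - [0,0,-3.0,0]
    - [0,0,0,0]

```text
time_s: 5.42
position: [466.4, -249.0, 125.5]
tcp_rot: [[0.047, 0.999, 0.005], [0.999, -0.047, -0.003], [-0.003, 0.006, -1.0]]
ft_force: [0.4, 0.5, -2.7]
finger_gap: 19.7
```

```bash
python3 -c "
from h import *
plan([(470,-220,130,-3.1)])
w=shot('wrist','w3');q=np.load('br.npy')
"
```

```text
t 5.425 p [ 466.4 -249.   125.5] az -2.7 z [ 0.005 -0.003 -1.   ] F [ 0.4  0.5 -2.7] gap 19.7
[[2.91, 0.22, -0.46, np.float64(0.008)]]
```

View pics/w3.png

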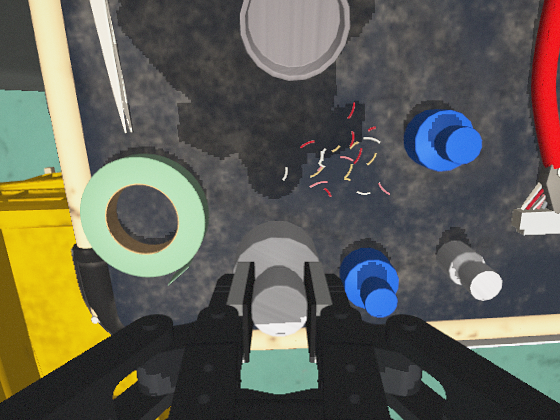

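The weight is held, with its knob at about (277,290) between the pads. The cup rim shows its lower edge at (295,80), left (240,20) and right (350,20).

```bash
python3 -c "
from h import *
w=load('w3')
print(at_z(w,[[295,80]],52.4),at_z(w,[[240,18],[350,18]],62))
print(-w['R'].T@w['t'])
# model check: fit cup y,x with rim circle at tilt .35
q=np.load('br.npy');a=.35
for cy in(-146.4,-142,-138,-134):
  th=np.radians([-90,0,180]);c=np.array([479.5,cy,62.]);u=np.array([0,np.cos(a),np.sin(a)])
  print(cy,pix(w,[c+28*np.cos(t)*np.array([1,0,0])+28*np.sin(t)*u for t in th]).round(0).tolist())
"
```

```text
[[ 479.90553806 -165.08235113   52.4       ]] [[ 453.20533827 -134.79631983   62.        ]
 [ 507.9372935  -137.23350731   62.        ]]
[ 469.36169293 -175.92676942  266.93117552]
-146.4 [[295.0, 95.0], [349.0, 38.0], [238.0, 43.0]]
-142 [[294.0, 86.0], [349.0, 28.0], [238.0, 34.0]]
-138 [[294.0, 79.0], [349.0, 20.0], [237.0, 25.0]]
-134 [[294.0, 71.0], [349.0, 11.0], [236.0, 16.0]]
```

```bash
python3 -c "
from h import *
plan([(479.8,-139,120,-3.1)],step=30)"
```

```text
t 5.475 p [ 466.1 -248.8  124.4] az -2.7 z [ 0.004 -0.003 -1.   ] F [ 1.1  0.3 -1.7] gap 20.2
[[2.76, 0.22, 0.1, np.float64(0.002)], [2.76, 0.21, 0.1, np.float64(0.002)], [2.76, 0.2, 0.1, np.float64(0.002)], [2.76, 0.2, 0.1, np.float64(0.002)]]
```

drive_tool:
  increments:
    - [2.7,0.2,0.1,0]
    - [2.7,0.2,0.1,0]
    - [2.7,0.2,0.1,0]
    - [2.3,0.2,0,0]
    - [0,0,0,0]
    - [0,0,0,0]

```text
time_s: 6.22
position: [477.3, -142.4, 118.3]
tcp_rot: [[0.048, 0.999, -0.001], [0.999, -0.048, -0.002], [-0.002, -0.001, -1.0]]
ft_force: [0.5, -0.7, -1.1]
finger_gap: 20.4
```

```bash
python3 -c "
from h import *
plan([(479.8,-139,84,-3.1)],step=20)
np.set_printoptions(precision=1,suppress=True)
p=r.get_obs()['position'];w=shot('wrist','w4');s=shot('scene','s4')
print('pred under/knob top scene crop',(pix(s,[p-[0,0,30],p+[0,0,20]])-[240,170])*5)
cv2.imwrite('pics/v4.png',np.vstack([cv2.resize(s['image'][170:280,240:380],(700,550)),])[:,:,::-1])
q=np.load('br.npy');a=.35;c=np.array([479.8,-139.5,62.]);u=np.array([0,np.cos(a),np.sin(a)])
print((pix(s,[c+28*np.cos(t)*np.array([1,0,0])+28*np.sin(t)*u for t in np.radians([0,90,180,270])])-[240,170])*5)
"
```

```text
t 6.225 p [ 477.3 -142.4  118.3] az -2.7 z [-0.001 -0.002 -1.   ] F [ 0.5 -0.7 -1.1] gap 20.4
[[0.18, 0.12, 1.72, np.float64(0.003)], [0.18, 0.12, 1.72, np.float64(0.003)]]
pred under/knob top scene crop [[310.9 283.3]
 [311.7 178. ]]
[[350.6 306.2]
 [263.1 291.7]
 [265.8 358.2]
 [356.2 372.6]]
```

View pics/v4.png

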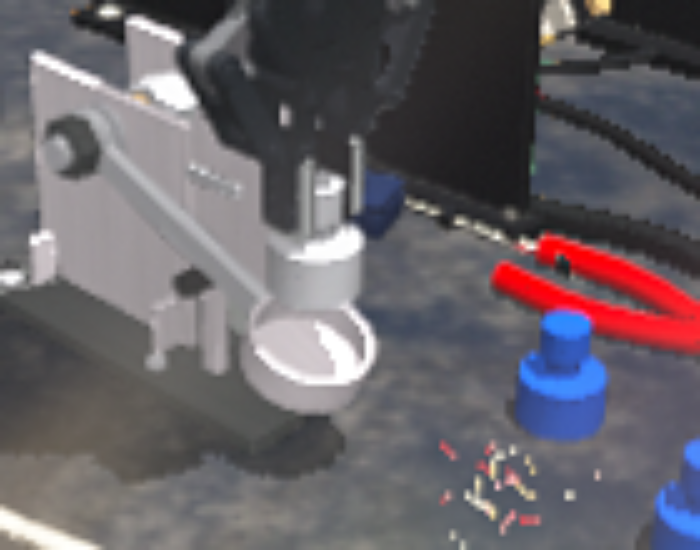

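The crop shows the weight (disc at (315,275)) hanging upright above the cup rim (centre about (310,342)), consistent with predictions. Lowering.

drive_tool:
  increments:
    - [0.3,0.25,0.9,0]
    - [0,0,0.9,0]
    - [0,0,0.6,0]
    - [0,0,0.1,0]

```text
time_s: 6.82
position: [479.7, -140.6, 91.1]
tcp_rot: [[0.05, 0.999, -0.002], [0.999, -0.05, -0.002], [-0.002, -0.001, -1.0]]
ft_force: [-0.5, -0.0, -1.6]
finger_gap: 20.0
```

```bash
python3 -c "
from h import *
plan([(479.8,-139,84,-3.1)],step=20)"
```

```text
t 6.825 p [ 479.7 -140.6   91.1] az -2.9 z [-0.002 -0.002 -1.   ] F [-0.5 -0.  -1.6] gap 20.0
[[0.16, 0.0, 0.71, np.float64(0.004)]]
```

drive_tool:
  increments:
    - [0.1,0,0.4,0]
    - [0,0,0.15,0]
    - [0,0,0.1,0]
    - [0,0,0,0]

```text
time_s: 7.32
position: [479.8, -139.6, 84.4]
tcp_rot: [[0.05, 0.999, -0.001], [0.999, -0.05, -0.002], [-0.002, -0.001, -1.0]]
ft_force: [0.3, 0.2, -1.1]
finger_gap: 20.3
```

drive_tool:
  increments:
    - [0,0,0.15,0]
    - [0,0,0,0]

```text
time_s: 7.58
position: [479.9, -139.6, 82.9]
tcp_rot: [[0.05, 0.999, -0.001], [0.999, -0.05, -0.002], [-0.002, -0.001, -1.0]]
ft_force: [0.6, -0.4, -1.6]
finger_gap: 20.0
```

drive_tool:
  increments:
    - [0,0,0.15,0]
    - [0,0,0,0]

```text
time_s: 7.82
position: [479.9, -139.6, 81.3]
tcp_rot: [[0.05, 0.999, -0.001], [0.999, -0.05, -0.002], [-0.002, -0.001, -1.0]]
ft_force: [-0.7, -0.2, -3.0]
finger_gap: 20.4
```

drive_tool:
  increments:
    - [0,0,0.15,0]
    - [0,0,0,0]

```text
time_s: 8.07
position: [480.1, -140.1, 80.1]
tcp_rot: [[0.05, 0.999, -0.0], [0.999, -0.05, -0.003], [-0.003, 0.0, -1.0]]
ft_force: [-0.8, -0.7, 3.3]
finger_gap: 20.1
```

drive_tool:
  increments:
    - [0,0,0.15,0]
    - [0,0,0,0]

```text
time_s: 8.32
position: [480.2, -141.3, 79.4]
tcp_rot: [[0.051, 0.999, 0.001], [0.999, -0.051, -0.004], [-0.004, 0.001, -1.0]]
ft_force: [-3.2, -0.3, 5.9]
finger_gap: 20.3
```

drive_tool:
  increments:
    - [0,0,0,0]
    - [0,0,0,0]
    - [0,0,0,0]
    - [0,0,0,0]
    - [0,0,0,0]
  hand: 0.1

```text
time_s: 8.95
position: [480.3, -141.1, 79.2]
tcp_rot: [[0.051, 0.999, 0.001], [0.999, -0.051, -0.004], [-0.004, 0.001, -1.0]]
ft_force: [-0.2, -0.5, -0.3]
finger_gap: 76.8
```

drive_tool:
  increments:
    - [0,0,-2,0]
    - [0,0,-5,0]
    - [0,0,-5,0]
    - [0,0,-3,0]
    - [0,0,0,0]

```text
time_s: 9.57
position: [479.8, -140.4, 233.5]
tcp_rot: [[0.051, 0.999, 0.0], [0.999, -0.051, -0.004], [-0.004, 0.001, -1.0]]
ft_force: [0.0, -0.1, -1.1]
finger_gap: 76.5
```

```bash
python3 -c "
from h import *
plan([(479.8,-139,240,-3.1)],step=20)
w=shot('wrist','w5');s=shot('scene','s5')
a=cv2.resize(s['image'][170:280,260:360],(400,440));b=cv2.resize(w['image'],(560-170,300));
c=np.zeros((440,790,3),np.uint8);c[:,:400]=a;c[:300,400:]=b
cv2.imwrite('pics/v5.png',c[:,:,::-1])"
```

```text
t 9.575 p [ 479.8 -140.4  233.5] az -2.9 z [ 0.    -0.004 -1.   ] F [ 0.  -0.1 -1.1] gap 76.5
[[0.14, -0.0, -0.65, np.float64(0.003)]]
```

View pics/v5.png

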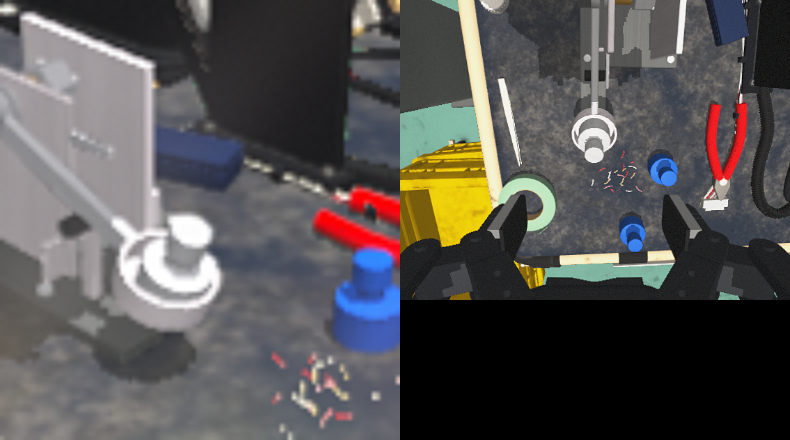

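The weight is seated, leaning with the cup (scene half, (185,250)), and let go. Next is the bolt head.

```bash
python3 -c "
from h import *
plan([(532,1.5,200,86.9)],step=30)
print(r.get_obs()['joint_positions'].round(1))"
```

```text
t 9.675 p [ 479.1 -140.2  231.6] az -2.9 z [-0.003 -0.003 -1.   ] F [ 0.1  0.1 -0.5] gap 77.0
[[1.44, 0.46, 0.31, np.float64(-0.157)], [1.35, 0.68, 0.31, np.float64(-0.157)], [1.23, 0.88, 0.31, np.float64(-0.157)], [1.08, 1.06, 0.31, np.float64(-0.157)], [0.9, 1.22, 0.31, np.float64(-0.157)], [0.7, 1.34, 0.31, np.float64(-0.157)], [0.48, 1.43, 0.31, np.float64(-0.157)], [0.25, 1.49, 0.31, np.float64(-0.157)]]
[[0.02, 1.51, 0.31, np.float64(-0.157)], [-0.22, 1.5, 0.31, np.float64(-0.157)]]
[  5.2  34.8  12.9 100.7 -10.   45.7  20. ]
```

```bash
python3 -c "
from h import *
plan([(532,1.5,200,-93.1)],step=30)"
```

```text
t 9.675 p [ 479.1 -140.2  231.6] az -2.9 z [-0.003 -0.003 -1.   ] F [ 0.1  0.1 -0.5] gap 77.0
[[1.44, 0.46, 0.31, np.float64(0.157)], [1.5, 0.22, 0.31, np.float64(0.157)], [1.51, -0.01, 0.31, np.float64(0.157)], [1.49, -0.25, 0.31, np.float64(0.157)], [1.44, -0.48, 0.31, np.float64(0.157)], [1.34, -0.7, 0.31, np.float64(0.157)], [1.22, -0.9, 0.31, np.float64(0.157)], [1.06, -1.08, 0.31, np.float64(0.157)]]
[[0.88, -1.23, 0.31, np.float64(0.157)], [0.67, -1.36, 0.31, np.float64(0.157)]]
```

drive_tool:
  increments:
    - [1.4,0.5,0.3,0.16]
    - [1.5,0.2,0.3,0.16]
    - [1.5,0,0.3,0.16]
    - [1.5,-0.2,0.3,0.16]
    - [1.4,-0.5,0.3,0.16]
    - [1.3,-0.7,0.3,0.16]
    - [1.2,-0.9,0.3,0.16]
    - [1.0,-1.0,0.3,0.16]
  hand: 0

```text
time_s: 10.68
position: [521.7, -28.2, 197.2]
tcp_rot: [[0.981, 0.194, -0.017], [0.194, -0.981, -0.005], [-0.017, 0.001, -1.0]]
ft_force: [-0.0, 0.4, -0.6]
finger_gap: 85.6
```

```bash
python3 -c "
from h import *
plan([(532,1.5,200,-93.1)],step=30)"
```

```text
t 10.675 p [521.7 -28.2 197.2] az -78.8 z [-0.017 -0.005 -1.   ] F [-0.   0.4 -0.6] gap 85.6
[[0.79, -1.36, -0.16, np.float64(0.125)], [0.62, -1.44, -0.16, np.float64(0.125)]]
```

drive_tool:
  increments:
    - [0.8,-1.3,0,0.125]
    - [0.5,-1.4,0,0.125]
    - [0,0,0,0]
    - [0,0,0,0]

```text
time_s: 11.18
position: [529.7, 1.0, 192.3]
tcp_rot: [[0.998, -0.06, -0.024], [-0.061, -0.998, -0.008], [-0.023, 0.009, -1.0]]
ft_force: [0.1, -0.1, -0.1]
finger_gap: 85.6
```

```bash
python3 -c "
from h import *
plan([(532,1.5,100,-93.1)],step=30)
np.set_printoptions(precision=1,suppress=True)
w=shot('wrist','w6');print(r.get_obs()['joint_positions'],pix(w,[[532,1.5,105],[532,1.5,122]]))
cv2.imwrite('pics/v6.png',w['image'][:,:,::-1])"
```

```text
t 11.175 p [529.7   1.  192.3] az -93.5 z [-0.024 -0.008 -1.   ] F [ 0.1 -0.1 -0.1] gap 85.6
[[0.11, -0.04, 2.3, np.float64(-0.002)], [0.11, -0.04, 2.3, np.float64(-0.002)], [0.11, -0.04, 2.3, np.float64(-0.002)], [0.11, -0.04, 2.3, np.float64(-0.002)]]
[-24.1  46.5  41.2  96.9 -36.3  52.3 -61.6] [[278.  214.4]
 [278.2 223.2]]
```

View pics/v6.png

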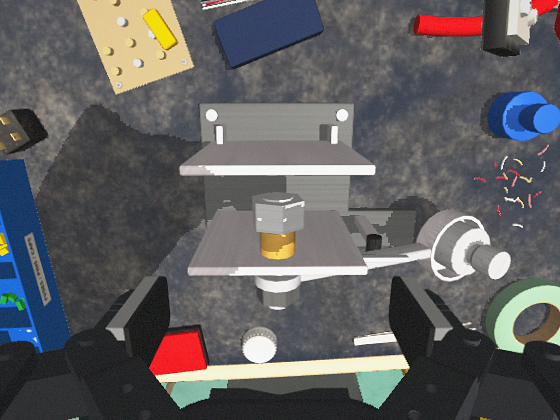

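The wrist picture shows the hex head at (278,212), predicted (278,214), midway between the plates. Descending with open jaws.

drive_tool:
  increments:
    - [0.1,0,3,0]
    - [0.1,0,3,0]
    - [0,0,2.4,0]
    - [0,0,1.2,0]
    - [0,0,0.3,0]

```text
time_s: 11.85
position: [529.3, -3.0, 91.3]
tcp_rot: [[0.998, -0.056, -0.022], [-0.056, -0.998, -0.008], [-0.022, 0.009, -1.0]]
ft_force: [0.9, -0.1, 0.2]
finger_gap: 85.6
```

```bash
python3 -c "
from h import *
plan([(532,1.5,86,-93.1)],step=30)"
```

```text
t 11.85 p [529.3  -3.   91.3] az -93.2 z [-0.022 -0.008 -1.   ] F [ 0.9 -0.1  0.2] gap 85.6
[[0.26, -0.47, 0.52, np.float64(-0.002)]]
```

drive_tool:
  increments:
    - [0.25,-0.45,0.4,0]
    - [0,0,0,0]
    - [0,0,0,0]

```text
time_s: 12.22
position: [532.9, 1.6, 88.4]
tcp_rot: [[0.998, -0.055, -0.02], [-0.056, -0.998, -0.008], [-0.02, 0.009, -1.0]]
ft_force: [0.3, 0.3, -0.2]
finger_gap: 85.7
```

drive_tool:
  increments:
    - [0,0,0,0]
    - [0,0,0,0]
    - [0,0,0,0]
    - [0,0,0,0]
    - [0,0,0,0]
    - [0,0,0,0]
  hand: 1
  grip_force: 80

```text
time_s: 12.98
position: [533.0, 0.9, 89.4]
tcp_rot: [[0.998, -0.056, -0.019], [-0.056, -0.998, -0.008], [-0.018, 0.009, -1.0]]
ft_force: [0.3, -1.2, -0.6]
finger_gap: 29.7
```

```bash
cat >> h.py <<'E'
def st():
    np.set_printoptions(precision=3,suppress=True)
    o=r.get_obs();R=o['tcp_rot'];print(round(o['time_s'],2),'p',o['position'].round(1),'grasp',(o['position']-19*R[:,2]).round(1),'z',R[:,2].round(3),'F',o['ft_force'].round(1),'M',o['moment'].round(2),'gap',round(o['finger_gap'],1))
E
python3 -c "
from h import *
st();shot('scene','s7')"
```

```text
12.97 p [533.    0.9  89.4] grasp [533.4   1.  108.4] z [-0.019 -0.008 -1.   ] F [ 0.3 -1.2 -0.6] M [ 0.17 -0.09  0.01] gap 29.7
```

The gap of 29.7 mm means the pads lie on the flats, so the bolt is at about -0.17. The tool can only be commanded to shift, so I push it sideways (+y) while it grips the pivot. I'll see whether it swings about the bolt, starting small.

drive_tool:
  increments:
    - [0,-0.5,0,0]
    - [0,-0.5,0,0]

```text
time_s: 13.28
position: [533.1, 1.0, 89.5]
tcp_rot: [[0.998, -0.063, -0.018], [-0.063, -0.998, -0.024], [-0.017, 0.025, -1.0]]
ft_force: [-3.5, -34.1, -7.4]
finger_gap: 29.4
```

```bash
python3 -c "
from h import *
st()"
```

```text
13.28 p [533.1   1.   89.5] grasp [533.4   1.4 108.5] z [-0.018 -0.024 -1.   ] F [ -3.5 -34.1  -7.4] M [-6.72  0.73  0.59] gap 29.4
```

drive_tool:
  increments:
    - [0,-0.7,0,0.003]
    - [0,-0.7,0,0.003]
    - [0,-0.7,0,0.003]
    - [0,-0.7,0,0.003]
  grip_force: 110

```text
time_s: 13.78
position: [533.1, 0.3, 89.6]
tcp_rot: [[0.996, -0.09, -0.018], [-0.091, -0.993, -0.069], [-0.012, 0.07, -0.997]]
ft_force: [-5.1, -45.0, -3.0]
finger_gap: 28.9
```

```bash
python3 -c "
from h import *
st()"
```

```text
13.78 p [533.1   0.3  89.6] grasp [533.5   1.7 108.6] z [-0.018 -0.069 -0.997] F [ -5.1 -45.   -3. ] M [-8.89  1.81  2.16] gap 28.9
```

drive_tool:
  increments:
    - [0,-0.7,0,-0.015]
    - [0,-0.7,0,-0.015]
    - [0,-0.7,0,-0.015]
    - [0,-0.7,0,-0.015]
    - [0,-0.7,0,-0.015]

```text
time_s: 14.4
position: [533.1, -0.5, 89.7]
tcp_rot: [[0.999, -0.039, -0.018], [-0.041, -0.992, -0.124], [-0.013, 0.124, -0.992]]
ft_force: [-4.8, -43.7, -1.2]
finger_gap: 28.7
```

```bash
python3 -c "
from h import *
st()"
```

```text
14.4 p [533.1  -0.5  89.7] grasp [533.4   1.8 108.5] z [-0.018 -0.124 -0.992] F [ -4.8 -43.7  -1.2] M [-8.5   0.69 -0.85] gap 28.7
```

drive_tool:
  increments:
    - [0,-0.7,0,0]
    - [0,-0.7,0,0]
    - [0,-0.7,0,0]
    - [0,-0.6,0,0]
    - [0,0,0,0]
    - [0,0,0,0]
    - [0,0,0,0]

```text
time_s: 15.28
position: [533.0, -1.6, 89.8]
tcp_rot: [[0.998, -0.061, -0.017], [-0.063, -0.984, -0.165], [-0.007, 0.166, -0.986]]
ft_force: [-0.1, -2.7, 1.1]
finger_gap: 29.1
```

```bash
python3 -c "
from h import *
st();s=shot('scene','s8');crop('s8',235,150,365,265,5,'v8')"
```

```text
15.28 p [533.   -1.6  89.8] grasp [533.3   1.5 108.5] z [-0.017 -0.165 -0.986] F [-0.1 -2.7  1.1] M [-0.09  0.32  0.41] gap 29.1
```

View pics/v8.png

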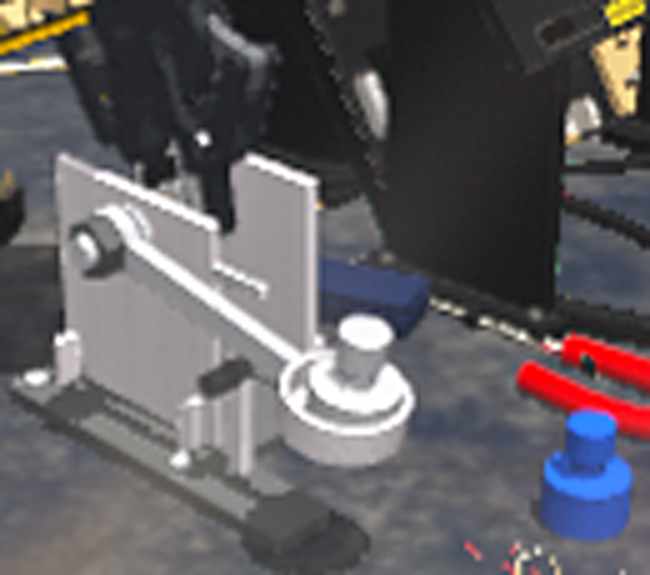

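```bash
cat >> h.py <<'E'
def model(d,off,s,angs,yo=1.8):
    q=np.load('br.npy');c,n=np.cos(q[2]),np.sin(q[2]);M=np.array([[c,-n,0],[n,c,0],[0,0,1]])
    def rot(a,p): # p relative to axis at level; a=bolt
        A=np.array([[1,0,0],[0,np.cos(a),np.sin(a)],[0,-np.sin(a),np.cos(a)]]);return M@(A@np.array(p,float)+[0,0,105])+[q[0],q[1]+yo,0]
    for a in angs:
        P=[rot(a,p) for p in [(-45,-150,9),(-17,-150,9),(-73,-150,9),(-45,-178,9),(-45,-20,8),(-45,-115,8)]]
        print(a,((pix(d,P)-off)*s).round(0).astype(int).tolist())
E
python3 -c "
from h import *
model(load('s8'),[234.6,149.6],5,[-.35,-.25,-.2,-.15,-.1,0])
print('start');model(load('s0'),[234.6,164.6],4.25,[-.35])"
```

```text
-0.35 [[336, 435], [380, 410], [290, 460], [381, 477], [142, 254], [281, 385]]
-0.25 [[342, 408], [387, 384], [296, 433], [389, 446], [141, 249], [285, 365]]
-0.2 [[344, 394], [389, 371], [298, 419], [392, 430], [141, 247], [286, 354]]
-0.15 [[346, 380], [391, 356], [299, 405], [395, 412], [141, 245], [287, 343]]
-0.1 [[347, 365], [392, 341], [300, 389], [396, 394], [140, 243], [288, 331]]
0 [[347, 333], [392, 310], [300, 357], [397, 357], [139, 238], [287, 307]]
start
-0.35 [[285, 306], [323, 285], [246, 327], [323, 342], [120, 152], [238, 263]]
```

```bash
python3 -c "
from h import *
g={k:cv2.cvtColor(load(k)['image'],cv2.COLOR_RGB2GRAY) for k in('s5','s7','s8')}
T=g['s8'][210:246,288:320]
for k in g:
  R=g[k][195:275,275:335];m=cv2.matchTemplate(R,T,cv2.TM_CCOEFF_NORMED);_,v,_,p=cv2.minMaxLoc(m);print(k,round(v,2),p[0]+275-288,p[1]+195-210)
print(r.get_obs()['finger_gap'])
"
```

```text
s5 0.76 -1 10
s7 0.76 -1 10
s8 1.0 0 0
28.898716738030032
```

Template matching shows the bolt stayed at -0.35 when gripped (held across the corners by friction) and has since turned rigidly with the tool, to about -0.17. I carry on swinging.

drive_tool:
  increments:
    - [0,-0.7,0,-0.006]
    - [0,-0.7,0,-0.006]
    - [0,-0.7,0,-0.006]
    - [0,-0.7,0,-0.006]
    - [0,-0.7,0,-0.006]
    - [0,-0.7,0,-0.006]
    - [0,-0.7,0,-0.006]
    - [0,-0.7,0,-0.006]

```text
time_s: 16.32
position: [533.1, -2.4, 90.0]
tcp_rot: [[0.998, -0.056, -0.016], [-0.058, -0.967, -0.246], [-0.002, 0.247, -0.969]]
ft_force: [-6.1, -44.8, 10.6]
finger_gap: 28.9
```

```bash
cat >> h.py <<'E'
def track(tag):
    g=cv2.cvtColor(shot('scene',tag)['image'],cv2.COLOR_RGB2GRAY);T=cv2.cvtColor(load('s8')['image'],cv2.COLOR_RGB2GRAY)[210:246,288:320]
    m=cv2.matchTemplate(g[185:275,275:335],T,cv2.TM_CCOEFF_NORMED);_,v,_,p=cv2.minMaxLoc(m);print('match',round(v,2),p[0]+275-288,p[1]+185-210)
E
python3 -c "
from h import *
st();track('s9');print(r.get_obs()['joint_positions'])"
```

```text
16.32 p [533.1  -2.4  90. ] grasp [533.4   2.3 108.4] z [-0.016 -0.246 -0.969] F [ -6.1 -44.8  10.6] M [-8.89  1.41  0.06] gap 28.9
match 0.88 0 -5
[-32.22   59.154  44.344 101.289 -39.024  37.813 -65.018]
```

drive_tool:
  increments:
    - [0,-0.7,0,-0.006]
    - [0,-0.7,0,-0.006]
    - [0,-0.7,0,-0.006]
    - [0,-0.7,0,-0.006]
    - [0,-0.7,0,-0.006]
    - [0,-0.7,0,-0.006]
    - [0,-0.7,0,-0.006]
    - [0,-0.7,0,-0.006]

```text
time_s: 17.38
position: [533.1, -3.6, 90.3]
tcp_rot: [[0.998, -0.053, -0.018], [-0.056, -0.944, -0.325], [0.0, 0.325, -0.946]]
ft_force: [-5.9, -43.3, 16.3]
finger_gap: 29.3
```

drive_tool:
  increments:
    - [0,0,0,0]
    - [0,0,0,0]
    - [0,0,0,0]
    - [0,0,0,0]

```text
time_s: 17.88
position: [533.0, -4.1, 90.4]
tcp_rot: [[0.998, -0.054, -0.018], [-0.056, -0.944, -0.325], [0.0, 0.326, -0.945]]
ft_force: [-0.2, -3.0, 1.5]
finger_gap: 28.8
```

```bash
python3 -c "
from h import *
st();track('s10');crop('s10',235,150,365,265,5,'v10');model(load('s10'),[234.6,149.6],5,[-.1,-.05,0,.05,.1])"
```

```text
17.88 p [533.   -4.1  90.4] grasp [533.4   2.1 108.4] z [-0.018 -0.325 -0.945] F [-0.2 -3.   1.5] M [0.03 0.31 0.23] gap 28.8
match 0.76 0 -11
-0.1 [[347, 365], [392, 341], [300, 389], [396, 394], [140, 243], [288, 331]]
-0.05 [[347, 349], [393, 326], [300, 374], [397, 376], [139, 240], [287, 319]]
0 [[347, 333], [392, 310], [300, 357], [397, 357], [139, 238], [287, 307]]
0.05 [[346, 317], [392, 294], [298, 341], [396, 337], [138, 236], [286, 295]]
0.1 [[344, 300], [390, 278], [297, 324], [395, 317], [137, 234], [285, 283]]
```

View pics/v10.png

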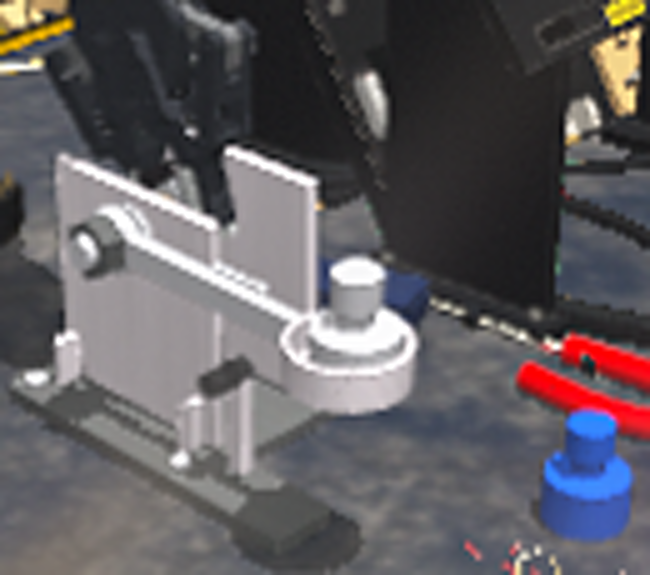

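The arm stands almost level: the rim centre at crop (348,340) gives -0.02, and the tool tilt gives -0.027. The weight is seated upright. One small trim, then settle.

drive_tool:
  increments:
    - [0,-0.7,0,-0.006]
    - [0,-0.7,0,-0.006]
    - [0,0,0,0]
    - [0,0,0,0]
    - [0,0,0,0]
    - [0,0,0,0]
    - [0,0,0,0]
    - [0,0,0,0]

```text
time_s: 18.92
position: [533.0, -4.4, 90.5]
tcp_rot: [[0.998, -0.052, -0.019], [-0.055, -0.937, -0.345], [0.001, 0.345, -0.939]]
ft_force: [0.3, -2.9, 2.0]
finger_gap: 29.0
```

```bash
python3 -c "
from h import *
st();track('s11');st();track('s12');st()"
```

```text
18.93 p [533.   -4.4  90.5] grasp [533.4   2.1 108.4] z [-0.019 -0.345 -0.939] F [ 0.3 -2.9  2. ] M [-0.05  0.27  0.11] gap 29.0
match 0.72 -1 -13
18.98 p [533.   -4.4  90.5] grasp [533.4   2.1 108.4] z [-0.019 -0.345 -0.939] F [ 0.3 -2.4  2.1] M [-0.05  0.3   0.12] gap 28.6
match 0.72 -1 -13
19.02 p [533.   -4.4  90.6] grasp [533.4   2.2 108.4] z [-0.019 -0.345 -0.939] F [ 0.5 -3.9  1.8] M [-0.09  0.29  0.12] gap 28.8
```

```bash
python3 -c "
from h import *
print(r.hand_in())"
```

```text
the job is handed in; nothing more can be done
None
```

I seated the large silver weight in the cup and let go with the arm still on its rest. I then gripped the hex head and turned the arm up to level, and handed in at about 19 s still holding it. No verdict was reported.

Because the moves allow no tilt command, I pushed the gripping hand sideways. It swung about the bolt by about 0.35 rad, turning the bolt with it.

**Last checks**
- **Arm level:** The tool tilt puts the bolt at about -0.01 rad. Tracking the cup in the image gives up to about +0.04. The two disagree slightly, but both are inside ±0.08.
- **Holding still:** The tool pose was steady over the last readings. The wrist force was about 3–4 N.
- **Grip:** The grasp point is about 4 mm from the estimated head centre. The pads hold the head about 10° off its flats, because friction stopped it from lining up when they closed. It turned with the hand without slipping, at 110 N grip.
- **Weight:** It was seated and upright in the last picture I viewed, just before a final trim of about 0.02 rad. I did not view another picture after that.
- **Other things:** The side cutters and the nearby blue weight look unmoved in that picture. I did not measure the small weight or the bystanders at the end, but no move came near them.

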